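# Check a diamond sieve against the light box

## Task

Switch the light box on by turning its rotary handle a quarter turn clockwise to the on position. Then draw the large sieve up out of its rack and hold it up squarely in front of the sloping light panel - tilted parallel to the panel, centred on it and about a hand's width (100 mm) off it, touching nothing but the gripper - so that its mesh can be checked for stuck stones. Finish still holding it there, with the light on; leave the smaller sieves and the other things where they are, and do not knock the sieve against the light box.

Things in the scene. Friction and masses are not known exactly. Their poses are not given: they have to be found in the camera images.
- isolator (a joint): rotary handle of the light box, rad: 0 = off, 1.57 = on (a quarter turn clockwise seen from above). A spring detent pulls it to the nearer end from anywhere between; turning it over the middle takes about 0.1 N m
- isolator_grip (a point): grip point of the rotary handle, on its upright turning axis, 82 mm above the table. The grip is an upright black bar 52 mm long, 14 mm thick and 36 mm tall (top 12 mm above this point, foot 24 mm below, on a disc 44 mm across). The point's x axis runs along the bar and turns with it, z is up; a white line on top marks the bar's -x end
- lightbox: fixed white light box, base 210 (x) by 260 mm (y); origin on the table near the middle of the base (base from y -135 to +125 mm). In front (-y) a console 50 mm high and 128 mm deep with the rotary handle, 85 mm to -y of the origin; behind it (+y) the light panel slopes up and back at 45 degrees, its top edge 120 mm to +y and 180 mm high
- panel: the white light panel of the light box, 176 mm square in all (lit face 164 mm square) and 26 mm thick; origin in the middle of its lit face, 55 mm to +y of the light box's origin and 117 mm above the table. x runs level along the panel, y up its slope, z squarely out of the lit face, that is 45 degrees upward over the console
- sieve: the large sieve, loose, about 0.17 kg: open round steel frame, 103 mm outer diameter, 25 mm deep, wall 4.5 mm (a 5 mm narrower skirt at its -y end), wire mesh inside. Origin at its centre; its round axis is its own y. It stands on edge in one of the rack's slots, y level along the rack, top of its rim 51 mm above its origin; pinch it from above across its 25 mm depth, a finger on each rim
- rack: fixed wooden rack, 120 (x) by 205 mm (y); origin on the table under its middle. Three slots side by side along y, 70 mm apart, the middle one over the origin, each 29 mm wide between wooden dividers that end 56 mm above the table. The sieves stand in them on two rails, the large one's centre 69 mm above the table, and come out straight up
- small_a: smaller sieve, 77 mm in diameter and 25 mm deep, loose, on edge in another slot; origin at its centre, 53 mm above the table; to be left alone
- small_b: the other smaller sieve, same size, on edge in the remaining slot; to be left alone
- tweezers: steel tweezers lying on the table, 140 mm long along x, 8 mm high; to be left alone
- scoop: small aluminium stone scoop lying on the table, 145 mm long along x, 20 mm high; to be left alone
- brush: sieve brush lying on the table, 150 mm long along x, about 20 mm high; to be left alone
- jar: small glass jar with steel lid standing on the table, 48 mm in diameter, 50 mm high; to be left alone

How it is judged:
On the way, in this order (a step that is already met when the one before it is completed fails the run):
1. the light box is switched on: rotary handle at its on stop (value of joint isolator above 1.4 rad), for 0.2 s.
2. the large sieve is drawn up clear of its slot (height (world z) of sieve above 0.115 m and contact force between the fingers and sieve above 1 N), for 0.2 s.
At the end, for the whole second after the job is handed in: Handle on (over 1.4 rad); fingers hold the large sieve still, parallel to the panel within 0.2 rad, its centre within 35 mm of the panel's middle both ways along the face, 60 to 140 mm off it and over 115 mm above the table, touching neither light box nor rack (all of step 2 and value of joint isolator above 1.4 rad and angle between the y axis of sieve and the z axis of panel, either way round below 0.2 rad and x of sieve in the frame of panel between -0.035 and 0.035 m and y of sieve in the frame of panel between -0.035 and 0.035 m and z of sieve in the frame of panel between 0.06 and 0.14 m and contact force between sieve and lightbox below 0.3 N and contact force between sieve and rack below 0.3 N and linear speed of sieve below 0.03 m/s and angular speed of sieve below 0.2 rad/s); the arm keeps its last pose, push and grip.
It fails at once if a smaller sieve is shifted or pulled out (over 20 mm) (distance of any of small_a, small_b from where it was at the start of the episode above 0.02 m).
It fails at once if the tweezers, scoop, brush or jar are shoved about (over 30 mm) (distance of any of tweezers, scoop, brush, jar from where it was at the start of the episode above 0.03 m).
It fails at once if the sieve is knocked against the light box (over 3 N) (contact force between sieve and lightbox above 3 N).
It also fails if it takes over 51 s, if anything falls off the work surface, if the arm or the gripper's body presses on something with over 40 N, if the wrist force passes 120 N, or if a joint passes its speed limit or range.

## Robot

A 6-joint arm with a two-finger parallel gripper is mounted at the origin on the work surface. World frame = base frame: x ahead of the robot, y to its left, z up, the work surface at z = 0. Lengths are in m, angles in rad, forces in N, time in s.
With the tool pointing down it reaches from about 0.275 to 0.825 m from the base axis. Payload 4.9 kg.
Tool frame: the origin (TCP) lies between the finger pads; the fingertips stand 22 mm ahead of it and the grasp point (between the pads) lies 3 mm ahead of it; z points along the fingers, y is the direction in which the jaws open and shut (so a half turn about z gives the same grasp; the last joint's range is limited). The gripper opens to 85 mm and grips with 20 to 120 N. Pads are 22 mm wide; open, the fingers measure 114 mm over their backs; the gripper's body (76 mm by 85 mm) begins 54 mm behind the grasp point. The pads swing forward as they close: fully open they stand 13 mm farther back than shut.
Start: joints at [-1.369, 0.326, -0.193, 1.052, 0, 1.437], TCP at [0.181, -0.519, 0.253] pointing down, gripper open.
Joint ranges: [-2.65, 2.65], [-0.97, 1.79], [-1.3, 1.35], [-1.93, 2.1], [-1.47, 1.37], [-3.14, 3.14]. Speed limits (rad/s): [2.57, 2.57, 3.14, 3.14, 3.14, 3.14].

## Interface

Orientations are given as a unit quaternion [x, y, z, w].
In Python, from station import ctrl, imaging, ticket gives the robot as it stands.
- The arm moves only by the tool move_arm, never from a script. Its argument "increments" is a list of rows, each a list of 7 numbers: the shift along the tool's x, y, z in mm, then the turn, a rotation vector about the tool's x, y, z in degrees, then the opening, from 0 (shut) to 1 (fully open). In form: [[x, y, z, rx, ry, rz, grip], ...]. A call has 1 to 12 rows; each row shifts and turns the commanded pose from where the row before left it, along the tool's axes as they then stand; what a row does not reach is not made up. A row lasts 1/12 s, in which the tool goes at most 41.7 mm and 7.16 degrees, less where a joint would pass 70% of its speed; a pose out of reach is approached as far as the arm can. A call is refused whole if a number of a shift passes 41.7 or a number of a turn 7.16, either way. A call with a gripper value outside its range is refused whole. The fingers move at their own pace and stop on an object; "grip_force" is the grip in N (left out, the last holds). Time passes only in rows, so rows that do not move let the fingers close. It gives the time, the measured TCP pose, the force and the opening at its end, in the units of the state.
- ctrl.get_obs(): the state, without advancing time (a new reading comes with each control period).
- imaging.read_camera(name): name is "scene" or "side" or "wrist"; returns the picture (384x512x3 uint8, blue, green, red); there is no depth.
- imaging.camera_info(name): a dict with "K" (3x3 intrinsics, pixels), "cam_to_world" (4x4, takes a point from camera to world coordinates); the wrist camera has in their place "T_tool_cam" (4x4, takes a point from camera to tool coordinates, whose origin is the TCP and whose axes are the flange's). Camera axes: x right, y up, looking along -z (the intrinsics and any distortion apply to the point x, -y, -z); pixel columns grow to the right and rows downward; lengths in m; the calibration is good to about 2 mm. A picture is of the moment at which its call begins: read the wrist's pose just before it. camera_info takes no time and is no camera call.
- ticket.hand_in(): hands the job in, once; it reports no verdict.
The state is a dict: "time_s": time; "q": joint angles; "qd": joint speeds; "joint_efforts": joint torques, N m; "ee_pos": TCP position; "tcp_rot": TCP orientation; "force": force on the tool from outside, world axes, zero at the start; "torque": the same for the moment, N m; "finger_gap": finger opening in m.
Only numpy, scipy, OpenCV 4.12 (cv2) and the standard library are available. Lean on these libraries where they do the work, as an engineer would, in place of code of your own. Each camera call takes 0.05 s, during which the arm holds its last target. There are 200 camera calls.

## Working session

There is one attempt and no reset: what is moved stays moved. The work goes in short steps, Python scripts to look and compute and a tool call to move; the robot and the scene stay as the last step left them, time stands still between calls to the robot, and variables do not carry over. Pictures are saved under pics/ and viewed, about 8 in all and at most 12, crops included, and the job is handed in when it is done.

Besides the shell and the picture viewer there is one more tool, called after "Request:" as a command line: name --pt "numbers of a row" for each row, then --argument value for the rest. move_arm: Moves the arm, as the interface text tells. Its arguments: {"type":"object","properties":{"increments":{"type":"array","items":{"type":"array","items":{"type":"number"}}},"grip_force":{"type":"number"}},"required":["increments"]}

```bash
mkdir -p pics; ls; python3 - <<'E'
from station import ctrl, imaging
import cv2, numpy as np
o=ctrl.get_obs(); print(o)
for n in ["scene","side","wrist"]:
    cv2.imwrite(f"pics/{n}0.png",imaging.read_camera(n))
    print(n,imaging.camera_info(n))
a=cv2.imread("pics/scene0.png");b=cv2.imread("pics/side0.png")
E
```

```text
pics
{'time_s': 0.0, 'q': array([-1.36919369e+00,  3.26931176e-01, -1.93599555e-01,  1.05199648e+00,
       -6.23360651e-06,  1.43663052e+00]), 'qd': array([-0.00040618,  0.0014602 ,  0.00056208, -0.00018548, -0.00018115,
        0.00066891]), 'joint_efforts': array([-1.50063439e-03, -4.43403375e+01,  2.62435931e+01,  1.55117718e-02,
       -2.66119396e-04,  1.54937089e-05]), 'ee_pos': array([ 0.18113782, -0.51873302,  0.25250277]), 'tcp_rot': array([ 9.85940143e-01,  1.67096633e-01, -3.22908786e-05, -8.64846277e-04]), 'force': array([-0.99621048,  0.31638414, -0.63781121]), 'torque': array([ 0.03131211,  0.03937031, -0.06273246]), 'finger_gap': 0.08522789985966016}
scene {'K': array([[350.71792075,   0.        , 254.2404896 ],
       [  0.        , 350.71792075, 190.9724554 ],
       [  0.        ,   0.        ,   1.        ]]), 'cam_to_world': array([[ 0.55660671, -0.70057102,  0.44653019,  1.10775931],
       [ 0.83076352,  0.47232498, -0.2945184 , -0.41356065],
       [-0.0045763 ,  0.53489191,  0.8449081 ,  1.08064744],
       [ 0.        ,  0.        ,  0.        ,  1.        ]
[... 254 characters left out ...]
[-0.34170507, -0.71505331,  0.60986589,  0.63324248],
       [ 0.01009795,  0.64609564,  0.76318966,  0.99555098],
       [ 0.        ,  0.        ,  0.        ,  1.        ]])}
wrist {'K': array([[340.00628196,   0.        , 254.13050574],
       [  0.        , 340.00628196, 188.17691578],
       [  0.        ,   0.        ,   1.        ]]), 'T_tool_cam': array([[-5.81965783e-05,  9.46258638e-01,  3.23410864e-01,
         8.38304643e-02],
       [ 9.99999436e-01,  3.98166294e-04, -9.85037253e-04,
        -1.03885432e-03],
       [-1.06087131e-03,  3.23410624e-01, -9.46258127e-01,
        -1.21210377e-01],
       [ 0.00000000e+00,  0.00000000e+00,  0.00000000e+00,
         1.00000000e+00]])}
```

View pics/scene0.png

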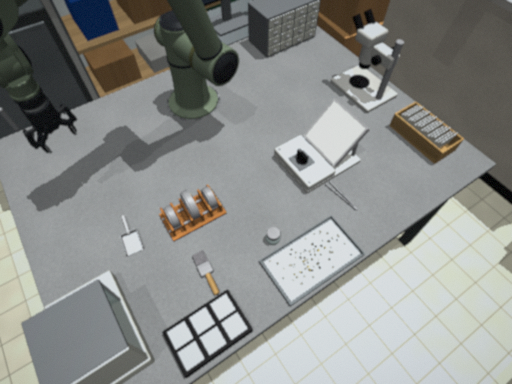

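View pics/side0.png

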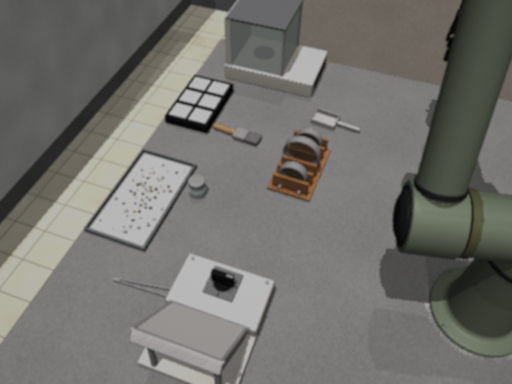

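The rack is at about (193,212) in the scene view with the large sieve in the middle slot. The light box is at about (322,145), with its panel on the far (+y) side. I'll enlarge both to measure.

```bash
python3 - <<'E'
import cv2, numpy as np
a=cv2.imread("pics/scene0.png");b=cv2.imread("pics/side0.png")
def c(im,x,y,w,h,W,H): return cv2.resize(im[y:y+h,x:x+w],(W,H),interpolation=cv2.INTER_CUBIC)
# scale 4 each
top=np.hstack([c(a,270,95,100,75,400,300),c(a,150,175,100,75,400,300)])
bot=np.hstack([c(b,110,245,180,135,400,300),c(b,250,120,100,75,400,300)])
cv2.imwrite("pics/crop0.png",np.vstack([top,bot]))
E
```

```text
(no output)
```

View pics/crop0.png

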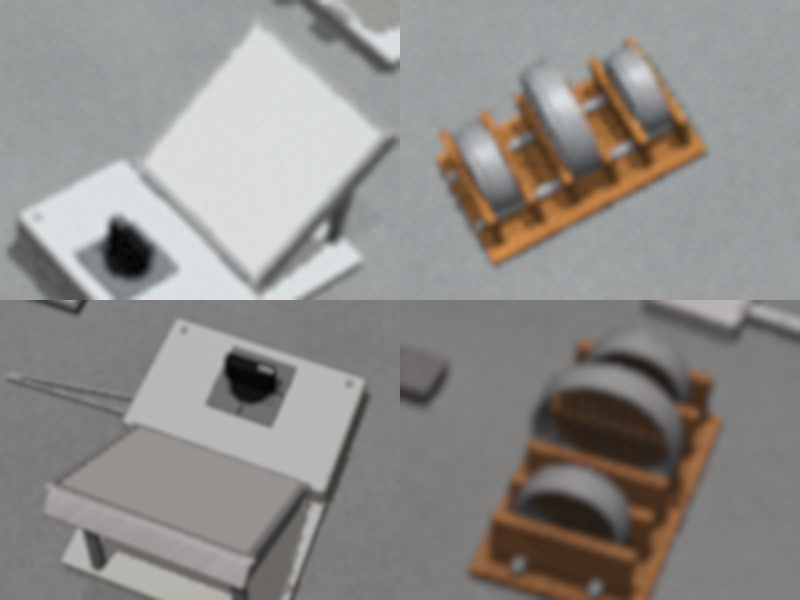

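```bash
cat > h.py <<'E'
from station import ctrl, imaging
import cv2, numpy as np
from scipy.optimize import least_squares
from scipy.spatial.transform import Rotation as R
def proj(name,P,T=None):
    i=imaging.camera_info(name); K=i["K"]
    T=i["cam_to_world"] if T is None else T
    p=(np.atleast_2d(P)-T[:3,3])@T[:3,:3]
    return np.c_[K[0,2]+K[0,0]*p[:,0]/-p[:,2], K[1,2]+K[1,1]*p[:,1]/p[:,2]]
def wristT(o=None):
    o=o or ctrl.get_obs(); T=np.eye(4); T[:3,:3]=R.from_quat(o["tcp_rot"]).as_matrix(); T[:3,3]=o["ee_pos"]
    return T@imaging.camera_info("wrist")["T_tool_cam"]
def fit(obs,x0):  # obs: (camname,T,local pt mm,px); x=(x,y,yaw)
    def W(x,P): return R.from_euler('z',x[2]).apply(np.array(P)/1e3)+[x[0],x[1],0]
    f=lambda x: np.concatenate([proj(n,W(x,P),T)[0]-px for n,T,P,px in obs])
    s=least_squares(f,x0,loss='soft_l1'); return s.x,f(s.x).reshape(-1,2)
E
python3 - <<'E'
from h import *
sc=lambda P,x,y:("scene",None,P,np.array([270+x/4,95+y/4]))
sd=lambda P,x,y:("side",None,P,np.array([110+x/2.2222,245+(y-300)/2.2222]))
L=[sc((-105,-135,50),22,215),sc((-88,120,180),262,22),sc((88,120,180),392,137),sc((-88,-7,55),145,165),sc((88,-7,55),258,287),
 sd((105,-135,50),183,320),sd((-105,-135,50),365,383),sd((88,-7,55),137,427),sd((-88,-7,55),308,487),sd((88,120,180),48,487),sd((-88,120,180),255,552)]
x,r=fit(L,[.5,.2,0]); print(x,r.round(1).tolist())
sc=lambda P,x,y:("scene",None,P,np.array([150+(x-400)/4,175+y/4]))
sd=lambda P,x,y:("side",None,P,np.array([250+(x-400)/4,120+(y-300)/4]))
L=[sc((60,-102.5,0),495,264),sc((60,102.5,0),705,153),sd((60,102.5,0),475,573),sd((-60,102.5,0),640,602),sd((-60,-102.5,5),720,420)]
x,r=fit(L,[.5,-.2,0]); print(x,r.round(1).tolist())
E
```

```text
[ 0.54569031  0.24866286 -0.00649995] [[-2.3, -1.7], [-1.1, -3.4], [0.0, -2.2], [-3.3, -1.5], [-1.7, -1.4], [-2.7, -2.0], [1.6, -1.8], [-0.5, -1.2], [-0.2, -0.5], [-1.1, 0.4], [-2.5, 6.1]]
[ 0.49323225 -0.2717671  -0.01641173] [[-1.1, 0.9], [-0.7, -0.7], [-1.4, 0.7], [-0.1, 6.1], [0.2, -1.0]]
```

Request:
move_arm --pt "0 0 0 0 0 -7 1" --pt "0 0 0 0 0 -7 1" --pt "0 0 0 0 0 -7 1" --pt "0 0 0 0 0 -7 1" --pt "0 0 0 0 0 -7 1" --pt "0 0 0 0 0 -7 1" --pt "0 0 0 0 0 -7 1" --pt "0 0 0 0 0 -7 1" --pt "0 0 0 0 0 -7 1" --pt "0 0 0 0 0 -7 1" --pt "0 0 0 0 0 -7 1" --pt "0 0 0 0 0 -7 1"

```text
time_s: 1.15
ee_pos: [0.1812, -0.5191, 0.2529]
tcp_rot: [0.619, 0.786, 0.0, -0.0]
force: [0.1, 0.3, -0.5]
finger_gap: 0.0852
```

Request:
move_arm --pt "0 0 0 0 0 -7 1" --pt "0 0 0 0 0 -7 1" --pt "0 0 0 0 0 -7 1" --pt "0 0 0 0 0 -7 1" --pt "0 0 0 0 0 -7 1" --pt "0 0 0 0 0 -7 1" --pt "0 0 0 0 0 -7 1" --pt "0 0 0 0 0 -7 1" --pt "0 0 0 0 0 -7 1" --pt "0 0 0 0 0 -7 1" --pt "0 0 0 0 0 -7 1"

```text
time_s: 2.07
ee_pos: [0.1812, -0.519, 0.2529]
tcp_rot: [-0.005, 1.0, 0.0, -0.0]
force: [0.5, 1.2, -0.2]
finger_gap: 0.0853
```

Request:
move_arm --pt "-28 20 0 0 0 0 1" --pt "-28 20 0 0 0 0 1" --pt "-28 20 0 0 0 0 1" --pt "-28 20 0 0 0 0 1" --pt "-28 20 0 0 0 0 1" --pt "-28 20 0 0 0 0 1" --pt "-28 20 0 0 0 0 1" --pt "-28 20 0 0 0 0 1" --pt "-28 20 0 0 0 0 1" --pt "-28 20 0 0 0 0 1" --pt "-28 20 0 0 0 0 1" --pt "0 0 0 0 0 0 1"

```text
time_s: 3.07
ee_pos: [0.4922, -0.2943, 0.2529]
tcp_rot: [-0.005, 1.0, 0.001, 0.001]
force: [-1.5, -0.4, 0.3]
finger_gap: 0.0855
```

```bash
python3 - <<'E'
from h import *
o=ctrl.get_obs(); np.save("pics/T1.npy",wristT(o)); cv2.imwrite("pics/w1.png",imaging.read_camera("wrist"))
print(o["time_s"],o["ee_pos"],R.from_quat(o["tcp_rot"]).as_matrix().round(3),o["q"].round(2),o["force"])
E
```

```text
3.0667 [ 0.49223963 -0.29433018  0.25292878] [[-1.    -0.011  0.002]
 [-0.011  1.     0.002]
 [-0.002  0.002 -1.   ]] [-0.67  0.37 -0.13  1.07  0.   -0.68] [-1.53436433 -0.44337085  0.33208871]
```

Request:
move_arm --pt "-4 36 0 0 0 0 1" --pt "-4 36 0 0 0 0 1" --pt "-4 36 0 0 0 0 1" --pt "-4 36 0 0 0 0 1" --pt "-4 36 0 0 0 0 1" --pt "-4 36 0 0 0 0 1" --pt "-4 36 0 0 0 0 1" --pt "-4 36 0 0 0 0 1" --pt "-4 36 0 0 0 0 1" --pt "-4 36 0 0 0 0 1" --pt "-4 36 0 0 0 0 1" --pt "-2 36 0 0 0 0 1"

```text
time_s: 4.12
ee_pos: [0.5324, 0.1348, 0.2532]
tcp_rot: [-0.001, 1.0, -0.0, -0.0]
force: [0.4, -0.5, -0.1]
finger_gap: 0.0856
```

```bash
python3 - <<'E'
from h import *
o=ctrl.get_obs(); np.save("pics/T2.npy",wristT(o)); cv2.imwrite("pics/w2.png",imaging.read_camera("wrist"))
print(o["time_s"],o["ee_pos"],R.from_quat(o["tcp_rot"]).as_matrix().round(3),o["q"].round(2),o["force"])
E
```

```text
4.1167 [0.53241216 0.13477157 0.25320967] [[-1.    -0.003 -0.   ]
 [-0.003  1.    -0.001]
 [ 0.    -0.001 -1.   ]] [ 0.11  0.32 -0.19  1.05 -0.    0.11] [ 0.3864607  -0.54030091 -0.09021394]
```

View pics/w1.png

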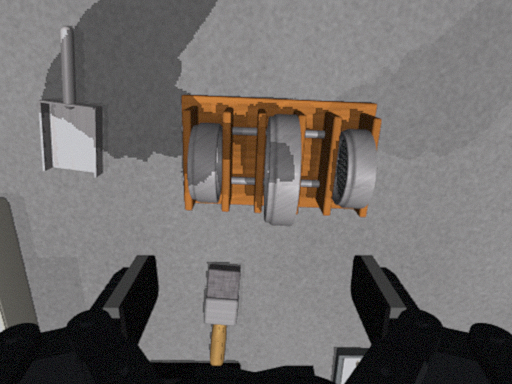

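View pics/w2.png

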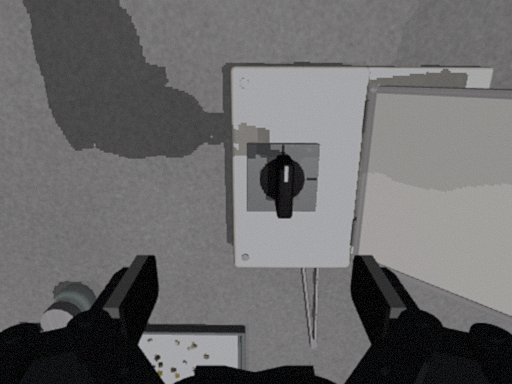

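Wrist view 1 shows the rack with the large sieve in the middle (silhouette u 264–301, v 115–224). Wrist view 2 shows the console corners at (232,67), (235,266), (366,67) and (349,266). The bar spans about (284,152)–(285,217), with the white line toward -x.

```bash
cat >> h.py <<'E'
def pix2z(T,u,v,z):
    K=imaging.camera_info("wrist")["K"]
    d=T[:3,:3]@np.array([(u-K[0,2])/K[0,0],-(v-K[1,2])/K[1,1],-1]); return T[:3,3]+d*(z-T[2,3])/d[2]
E
python3 - <<'E'
from h import *
T1,T2=np.load("pics/T1.npy"),np.load("pics/T2.npy")
w=lambda P,x,y:("wrist",T2,P,np.array([x,y]))
x,r=fit([w((-105,-135,50),232,67),w((105,-135,50),235,266),w((-105,-7,50),367,67),w((105,-7,50),349,266)],[.545,.25,0]); print("box",x,r.round(1).tolist())
print("handle by box",R.from_euler('z',x[2]).apply([0,-.085,0])[:2]+x[:2])
for p in [(284,152),(286,173),(285,217),(285,185)]: print(p,pix2z(T2,*p,.094).round(4))
a=np.linspace(0,2*np.pi,120)
def sv(x,yaw): 
    P=np.vstack([np.c_[.0515*np.cos(a),0*a+h,.0515*np.sin(a)+.069] for h in(-.0075,.0125)]+[np.c_[.049*np.cos(a),0*a-.0125,.049*np.sin(a)+.069]])
    return R.from_euler('z',yaw).apply(P)+[x[0],x[1],0]
for yaw in(0,-.03):
    f=lambda x:(lambda p:np.r_[p.min(0),p.max(0)]-[264,115,301,224])(proj("wrist",sv(x,yaw),T1))
    s=least_squares(f,[.49,-.27]); print("sieve",yaw,s.x,s.fun.round(1))
for p in [(182,97),(377,104)]: print(pix2z(T1,*p,0.0).round(4),pix2z(T1,*p,.05).round(4))
im=cv2.imread("pics/w1.png")[85:235,170:390]; im2=cv2.imread("pics/w2.png")[135:230,235:335]
im=cv2.resize(im,None,fx=2.5,fy=2.5,interpolation=2); im2=cv2.resize(im2,None,fx=2.5,fy=2.5,interpolation=2)
c=np.zeros((375,800,3),np.uint8); c[:,:550]=im; c[:im2.shape[0],550:]=im2; cv2.imwrite("pics/crop1.png",c)
E
```

```text
box [0.54918617 0.24800653 0.00248287] [[-2.9, -0.7], [-1.4, 3.4], [4.6, -0.6], [1.2, 3.5]]
handle by box [0.54939722 0.16300679]
(284, 152) [0.5129 0.1606 0.094 ]
(286, 173) [0.5312 0.1629 0.094 ]
(285, 217) [0.5724 0.1634 0.094 ]
(285, 185) [0.5421 0.1624 0.094 ]
sieve 0 [ 0.49569498 -0.26946594] [ 0.3 -1.6 -0.2  1.8]
sieve -0.03 [ 0.49567091 -0.26951644] [-0.8 -1.8  0.6  2.1]
[ 0.4356 -0.3705  0.    ] [ 0.432  -0.3603  0.05  ]
[ 0.4407 -0.1619  0.    ] [ 0.4365 -0.1796  0.05  ]
```

View pics/crop1.png

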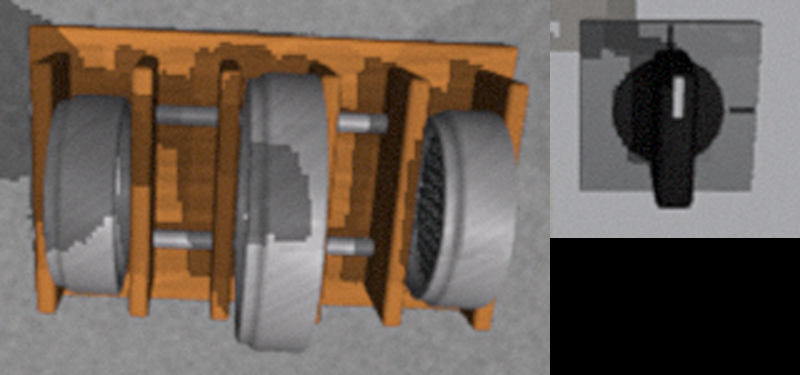

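Bar centre is at about (0.549, 0.163), aligned with world x, which agrees with the box fit. I'll go down onto it and grip.

Request:
move_arm --pt "-17 28 0 0 0 0 1" --pt "0 0 35 0 0 0 1" --pt "0 0 35 0 0 0 1" --pt "0 0 35 0 0 0 1" --pt "0 0 30 0 0 0 1" --pt "0 0 20 0 0 0 1" --pt "0 0 10 0 0 0 1" --pt "0 0 0 0 0 0 0.3" --pt "0 0 0 0 0 0 0.3" --pt "0 0 0 0 0 0 0" --pt "0 0 0 0 0 0 0" --pt "0 0 0 0 0 0 0" --grip_force 30

```text
time_s: 5.17
ee_pos: [0.5505, 0.1623, 0.0898]
tcp_rot: [-0.002, 1.0, 0.0, 0.001]
force: [0.1, -0.3, -0.6]
finger_gap: 0.0258
```

Request:
move_arm --pt "0 0 0 0 0 0 0" --pt "0 0 0 0 0 0 0" --pt "0 0 0 0 0 0 0"

```text
time_s: 5.42
ee_pos: [0.5502, 0.162, 0.0896]
tcp_rot: [-0.002, 1.0, -0.0, 0.001]
force: [-0.0, -2.1, 6.4]
finger_gap: 0.0129
```

Request:
move_arm --pt "0 0 0 0 0 7 0" --pt "0 0 0 0 0 7 0" --pt "0 0 0 0 0 7 0" --pt "0 0 0 0 0 7 0" --pt "0 0 0 0 0 7 0" --pt "0 0 0 0 0 7 0" --pt "0 0 0 0 0 7 0" --pt "0 0 0 0 0 7 0" --pt "0 0 0 0 0 7 0" --pt "0 0 0 0 0 7 0" --pt "0 0 0 0 0 7 0" --pt "0 0 0 0 0 7 0"

```text
time_s: 6.42
ee_pos: [0.5486, 0.1601, 0.0895]
tcp_rot: [0.67, 0.742, -0.002, 0.001]
force: [-6.1, -7.2, 12.0]
finger_gap: 0.0133
```

Request:
move_arm --pt "0 0 0 0 0 6 0" --pt "0 0 0 0 0 0 0" --pt "0 0 0 0 0 0 0" --pt "0 0 0 0 0 0 0"

```text
time_s: 6.75
ee_pos: [0.5485, 0.1601, 0.0895]
tcp_rot: [0.706, 0.708, -0.002, 0.001]
force: [-6.8, -7.4, 12.1]
finger_gap: 0.0139
```

Request:
move_arm --pt "0 0 0 0 0 0 1" --pt "0 0 0 0 0 0 1" --pt "0 0 0 0 0 0 1" --pt "0 0 0 0 0 0 1" --pt "0 0 0 0 0 0 1" --pt "0 0 -10 0 0 0 1" --pt "0 0 -30 0 0 0 1" --pt "0 0 -30 0 0 0 1" --pt "0 0 -30 0 0 0 1" --pt "0 0 -30 0 0 0 1" --pt "0 0 -30 0 0 0 1" --pt "0 0 0 0 0 0 1"

```text
time_s: 7.75
ee_pos: [0.5525, 0.1629, 0.2556]
tcp_rot: [0.706, 0.709, 0.004, 0.003]
force: [1.8, 0.3, 0.4]
finger_gap: 0.0853
```

```bash
python3 - <<'E'
from h import *
o=ctrl.get_obs(); np.save("pics/T3.npy",wristT(o)); w=imaging.read_camera("wrist"); s=imaging.read_camera("side")
c=np.hstack([cv2.resize(w,(400,300)),cv2.resize(s[225:375,110:310],(400,300),interpolation=2)]); cv2.imwrite("pics/on.png",c)
print(o["time_s"],o["ee_pos"],o["finger_gap"],o["q"].round(2))
E
```

```text
7.75 [0.55252033 0.16292806 0.25556951] 0.08534707114834846 [ 0.16  0.37 -0.13  1.06  0.    1.72]
```

View pics/on.png

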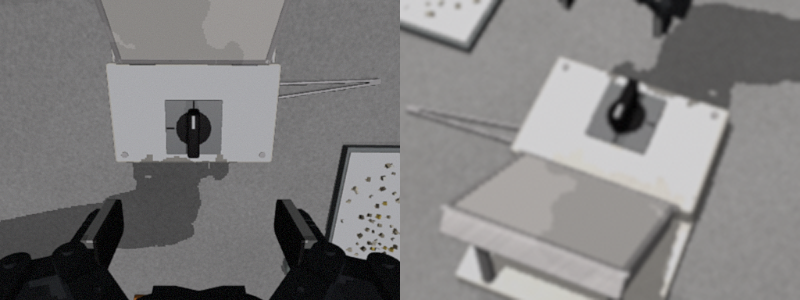

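The light handle is on: the bar is turned a quarter with the white line toward +y. Next I'll turn back and go over the rack.

Request:
move_arm --pt "0 0 0 0 0 -7 1" --pt "0 0 0 0 0 -7 1" --pt "0 0 0 0 0 -7 1" --pt "0 0 0 0 0 -7 1" --pt "0 0 0 0 0 -7 1" --pt "0 0 0 0 0 -7 1" --pt "0 0 0 0 0 -7 1" --pt "0 0 0 0 0 -7 1" --pt "0 0 0 0 0 -7 1" --pt "0 0 0 0 0 -7 1" --pt "0 0 0 0 0 -7 1" --pt "0 0 0 0 0 -7 1"

```text
time_s: 8.85
ee_pos: [0.5484, 0.1621, 0.2466]
tcp_rot: [0.047, 0.999, -0.0, -0.002]
force: [1.2, 0.2, 0.7]
finger_gap: 0.0856
```

Request:
move_arm --pt "4 -36 0 0 0 -4.4 1" --pt "4 -36 0 0 0 0 1" --pt "4 -36 0 0 0 0 1" --pt "4 -36 0 0 0 0 1" --pt "4 -36 0 0 0 0 1" --pt "4 -36 0 0 0 0 1" --pt "4 -36 0 0 0 0 1" --pt "4 -36 0 0 0 0 1" --pt "4 -36 0 0 0 0 1" --pt "4 -36 0 0 0 0 1" --pt "4 -36 0 0 0 0 1" --pt "0 -36 0 0 0 0 1"

```text
time_s: 9.85
ee_pos: [0.4906, -0.2691, 0.2469]
tcp_rot: [0.012, 1.0, 0.001, -0.001]
force: [1.3, 0.6, 0.3]
finger_gap: 0.0853
```

Request:
move_arm --pt "0 0 0 0 0 0 1" --pt "0 0 0 0 0 0 1" --pt "0 0 0 0 0 0 1"

```text
time_s: 10.1
ee_pos: [0.4916, -0.2673, 0.247]
tcp_rot: [0.012, 1.0, 0.001, -0.001]
force: [-1.3, 0.0, -0.1]
finger_gap: 0.0855
```

```bash
python3 - <<'E'
from h import *
o=ctrl.get_obs(); T=wristT(o); np.save("pics/T4.npy",T); w=imaging.read_camera("wrist")
cv2.imwrite("pics/w4.png",cv2.resize(w[30:230,140:440],None,fx=2.6,fy=2.6,interpolation=2))
print(o["time_s"],o["ee_pos"],R.from_quat(o["tcp_rot"]).as_matrix().round(3),o["q"].round(2))
E
```

```text
10.1 [ 0.49158863 -0.26733883  0.24697672] [[-1.     0.024 -0.002]
 [ 0.024  1.     0.002]
 [ 0.002  0.002 -1.   ]] [-0.63  0.35 -0.17  1.05  0.   -0.61]
```

View pics/w4.png

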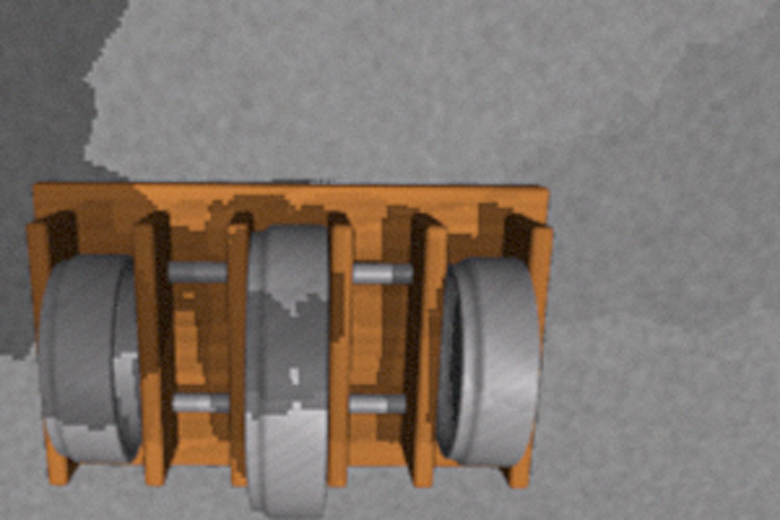

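Request:
move_arm --pt "-4 -3 0 0 0 0 0.6" --pt "0 0 30 0 0 0 0.6" --pt "0 0 30 0 0 0 0.6" --pt "0 0 30 0 0 0 0.6" --pt "0 0 25 0 0 0 0.6" --pt "0 0 17 0 0 0 0.6" --pt "0 0 0 0 0 0 0.6" --pt "0 0 0 0 0 0 0" --pt "0 0 0 0 0 0 0" --pt "0 0 0 0 0 0 0" --pt "0 0 0 0 0 0 0" --pt "0 0 0 0 0 0 0" --grip_force 60

```text
time_s: 11.15
ee_pos: [0.4974, -0.2717, 0.1179]
tcp_rot: [0.012, 1.0, -0.001, 0.001]
force: [0.5, 1.0, 4.7]
finger_gap: 0.0226
```

```bash
python3 - <<'E'
from h import *
o=ctrl.get_obs(); w=imaging.read_camera("wrist"); s=imaging.read_camera("side")
c=np.hstack([cv2.resize(w,(400,300)),cv2.resize(s[105:225,230:390],(400,300),interpolation=2)]); cv2.imwrite("pics/grasp.png",c)
print(o["time_s"],o["ee_pos"],o["finger_gap"],o["force"],o["torque"])
E
```

```text
11.15 [ 0.4974273  -0.27172417  0.11786552] 0.022646682493541827 [0.45867451 0.99869485 4.70976717] [ 0.09171487 -0.01475396 -0.03347313]
```

View pics/grasp.png

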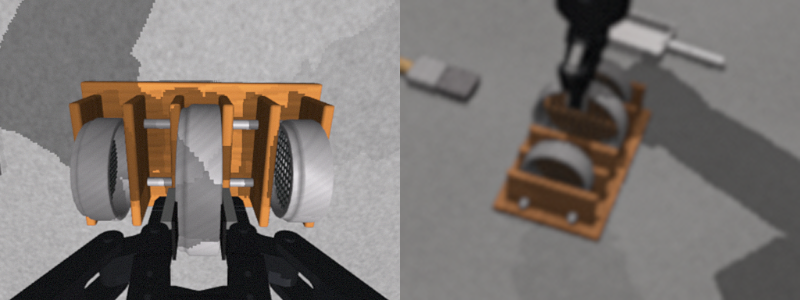

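The fingers straddle the sieve rims and both small sieves are clear. I'll settle briefly, then lift straight up.

Request:
move_arm --pt "0 0 0 0 0 0 0" --pt "0 0 0 0 0 0 0" --pt "0 0 -8 0 0 0 0" --pt "0 0 -12 0 0 0 0" --pt "0 0 -15 0 0 0 0" --pt "0 0 -18 0 0 0 0" --pt "0 0 -20 0 0 0 0" --pt "0 0 -20 0 0 0 0" --pt "0 0 -20 0 0 0 0" --pt "0 0 -20 0 0 0 0" --pt "0 0 -20 0 0 0 0" --pt "0 0 -10 0 0 0 0"

```text
time_s: 12.25
ee_pos: [0.4966, -0.2716, 0.2819]
tcp_rot: [0.012, 1.0, -0.001, 0.001]
force: [0.8, 0.2, -2.8]
finger_gap: 0.0228
```

Request:
move_arm --pt "0 0 -10 0 0 0 0" --pt "0 0 -5 0 0 0 0" --pt "0 0 0 0 0 0 0" --pt "0 0 0 0 0 0 0"

```text
time_s: 12.58
ee_pos: [0.496, -0.271, 0.2935]
tcp_rot: [0.012, 1.0, 0.0, -0.001]
force: [-0.4, -0.3, -2.6]
finger_gap: 0.0226
```

```bash
python3 - <<'E'
from h import *
o=ctrl.get_obs(); w=imaging.read_camera("wrist"); s=imaging.read_camera("side")
c=np.hstack([cv2.resize(w,(400,300)),cv2.resize(s[0:240,200:512],(400,300),interpolation=2)]); cv2.imwrite("pics/lift.png",c)
print(o["time_s"],o["ee_pos"],R.from_quat(o["tcp_rot"]).as_matrix().round(3),o["finger_gap"],o["force"],o["torque"],o["q"].round(2))
E
```

```text
12.5833 [ 0.49604853 -0.27102037  0.29352334] [[-1.     0.024 -0.001]
 [ 0.024  1.     0.001]
 [ 0.001  0.001 -1.   ]] 0.02257690012710395 [-0.44617439 -0.28825876 -2.61623945] [-0.01869725 -0.01956351  0.0572579 ] [-0.63  0.33 -0.08  1.16 -0.   -0.61]
```

View pics/lift.png

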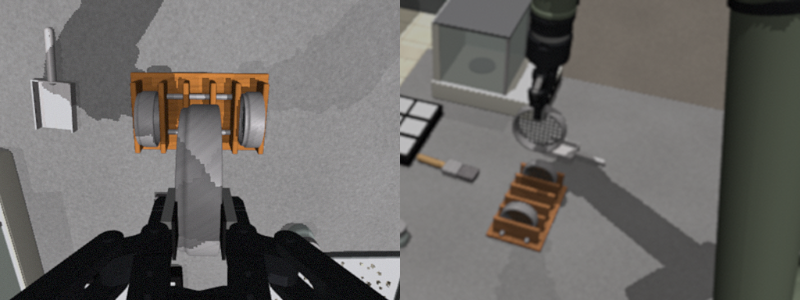

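Request:
move_arm --pt "-3 10 0 0 0 0 0" --pt "-3 20 0 0 0 0 0" --pt "-3 28 0 0 0 0 0" --pt "-3 30 0 0 0 0 0" --pt "-3 30 0 0 0 0 0" --pt "-3 30 0 0 0 0 0" --pt "-3 30 0 0 0 0 0" --pt "-3 30 0 0 0 0 0" --pt "-3 30 0 0 0 0 0" --pt "-3 30 0 0 0 0 0" --pt "-3 30 0 0 0 0 0" --pt "-3 30 0 0 0 0 0"

```text
time_s: 13.68
ee_pos: [0.5396, 0.0582, 0.2937]
tcp_rot: [0.012, 1.0, 0.0, -0.0]
force: [0.9, 0.6, -2.0]
finger_gap: 0.0221
```

Request:
move_arm --pt "-1 30 0 0 0 0 0" --pt "-1 30 0 0 0 0 0" --pt "-1 28 0 0 0 0 0" --pt "-1 22 0 0 0 0 0" --pt "-1 15 0 0 0 0 0" --pt "-1 10 0 0 0 0 0" --pt "0 5 0 0 0 -1.5 0" --pt "0 0 0 2 0 0 0" --pt "0 0 0 4 0 0 0" --pt "0 0 0 4 0 0 0" --pt "0 0 0 0 0 0 0" --pt "0 0 0 0 0 0 0"

```text
time_s: 14.68
ee_pos: [0.5492, 0.196, 0.2937]
tcp_rot: [-0.002, 0.996, -0.087, -0.0]
force: [0.2, 0.7, -2.6]
finger_gap: 0.0223
```

```bash
python3 - <<'E'
from h import *
o=ctrl.get_obs()
print(o["time_s"],o["ee_pos"],R.from_quat(o["tcp_rot"]).as_matrix().round(3),o["finger_gap"],o["force"],o["q"].round(2))
E
```

```text
14.6833 [0.54923121 0.19603852 0.2936591 ] [[-1.    -0.004 -0.001]
 [-0.004  0.985 -0.172]
 [ 0.001 -0.172 -0.985]] 0.022330018872444686 [ 0.17601298  0.69391541 -2.64796346] [ 0.3   0.42  0.03  1.24 -0.17  0.3 ]
```

Tool z tilts toward -y as wanted; 35° remain.

Request:
move_arm --pt "0 0 0 4 0 0 0" --pt "0 0 0 4 0 0 0" --pt "0 0 0 4 0 0 0" --pt "0 0 0 4 0 0 0" --pt "0 0 0 4 0 0 0" --pt "0 0 0 4 0 0 0" --pt "0 0 0 4 0 0 0" --pt "0 0 0 4 0 0 0" --pt "0 0 0 3 0 0 0" --pt "0 0 0 0 0 0 0" --pt "0 0 0 0 0 0 0" --pt "0 0 0 0 0 0 0"

```text
time_s: 15.68
ee_pos: [0.5498, 0.195, 0.2945]
tcp_rot: [-0.0, 0.924, -0.382, 0.001]
force: [-0.7, 0.2, -2.2]
finger_gap: 0.0221
```

Request:
move_arm --pt "0 6 0 0 0 0 0" --pt "0 12 0 0 0 0 0" --pt "0 14 0 0 0 0 0" --pt "0 14 0 0 0 0 0" --pt "0 14 0 0 0 0 0" --pt "0 14 0 0 0 0 0" --pt "0 12 0 0 0 0 0" --pt "0 8 0 0 0 0 0" --pt "0 6 0 0 0 0 0" --pt "0 0 0 0 0 0 0" --pt "0 0 0 0 0 0 0" --pt "0 0 0 0 0 0 0"

```text
time_s: 16.68
ee_pos: [0.5495, 0.2661, 0.2241]
tcp_rot: [-0.001, 0.924, -0.383, 0.001]
force: [-0.5, 0.3, -1.6]
finger_gap: 0.0225
```

```bash
python3 - <<'E'
from h import *
o=ctrl.get_obs(); w=imaging.read_camera("wrist"); s=imaging.read_camera("side"); a=imaging.read_camera("scene")
M=R.from_quat(o["tcp_rot"]).as_matrix()
c=o["ee_pos"]+M[:,2]*.049
Rb=R.from_euler('z',.0).as_matrix(); n=np.array([0,-.7071,.7071]);u=np.array([0,.7071,.7071])
pc=np.array([.549,.248+.055,.117]); d=c-pc
print("panel frame",d[0],d@u,d@n,"angle",np.arccos(abs(M[:,1]@n)))
print(o["time_s"],o["ee_pos"],M.round(3),o["finger_gap"],o["force"],o["q"].round(2))
print("exp px side",proj("side",c),"scene",proj("scene",c),"panel side",proj("side",pc),"scene",proj("scene",pc))
cv2.imwrite("pics/fin.png",np.vstack([np.hstack([cv2.resize(w,(400,300)),cv2.resize(s[200:384,80:325],(400,300),interpolation=2)]),np.hstack([cv2.resize(a[50:200,230:430],(400,300),interpolation=2),cv2.resize(s,(400,300))])]))
E
```

```text
panel frame 0.0006328520675057403 0.0006789814618716427 0.10179655011227191 angle 0.004510235999957308
16.6833 [0.54953257 0.26614353 0.22411302] [[-1.    -0.001  0.002]
 [-0.002  0.707 -0.707]
 [-0.001 -0.707 -0.707]] 0.022524876708276388 [-0.46979544  0.25395832 -1.63102553] [ 0.6   0.85  0.39  1.62 -0.62  0.77]
exp px side [[205.05796322 277.65253973]] scene [[321.7006812  126.54711712]] panel side [[192.83155794 327.68793208]] scene [[333.66856201 131.9701091 ]]
```

View pics/fin.png

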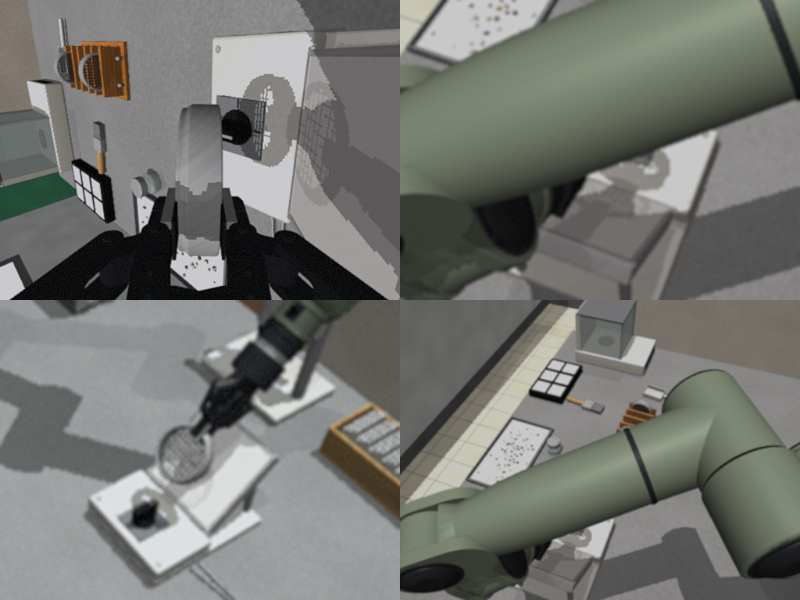

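The scene view shows the sieve centred at about (323,127), against an expected (322,127). It is square in the jaws, clear of the panel and console, and the handle still reads on. Handing in.

```bash
python3 -c "
from station import ticket; print(ticket.hand_in())"
```

```text
the job is handed in; nothing more can be done
None
```

The light box is on and the gripper is holding the large sieve in front of the panel. I handed the job in at about 17 s of the 51 s allowed; no verdict was reported.

- **Handle:** I turned it a quarter turn clockwise. The picture after letting go shows the bar at the on position, with its white line toward +y, and the last scene picture still shows it there.
- **Sieve position:** By the measured tool pose and my fit of the light box, the sieve's centre is within about 1 mm of the panel's middle both ways. It is about 102 mm off the face and parallel within 0.005 rad. That assumes it has not slipped in the grip.
- **Cross-check:** The scene camera put the sieve's centre within 2 pixels of where it should be.
- **Contact and other things:** The force reading showed little beyond the sieve's weight, and the pictures show nothing touching it but the gripper. The smaller sieves, brush and other items looked undisturbed.
- **Disagreements:** The first light-box fits left errors of up to 6 pixels. The side camera's view of the sieve was blocked by the arm at the end, so that angle went unchecked.

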